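Close the refilled sugar pot and bring it to the front of the topping carousel

TASK

The sugar pot on the topping carousel has just been refilled and its lid is still lying on the worktop. First set the lid back on the pot, without dropping it and before you turn anything, so that nothing spills; then turn the carousel gently by its centre knob until the sugar pot stands at the front, squarely behind the spoon rest, and leave the other jars standing in their places and the things round about alone. Finish while you are still gripping the knob and holding the carousel still: do not let go at the end.

Things in the scene. Friction and masses are not known exactly. Their poses are not given: they have to be found in the camera images.
- station: Fixed foot of the carousel: a dark board 290 x 170 mm, 8 mm thick, mostly under the turntable. Origin on the worktop under the turntable's axis; -x points to the carousel's front, towards the robot (up to 0.25 rad off), z up. At the front, centred 162 mm from the axis along -x, is the spoon rest: a steel tray 46 x 156 mm, rim 17 mm above the worktop, with a teaspoon in it.
- front_place (a point): Fixed point where the sugar pot's underside shall be at the end: on the station's -x side, 85 mm from the turntable's axis, 24 mm above the worktop, right behind the middle of the spoon rest.
- knob: Round black fluted knob on the centre post, fixed to the turntable and turning with it: diameter 36 to 39 mm, 28 mm high. Origin at the centre of its underside, 133 mm above the worktop, so it reaches from 133 to 161 mm; the jars round it reach 133 mm at most. Can be gripped from above at any yaw, and regripped for a longer turn.
- sugar_pot: White ceramic pot, the only open one, sugar lumps inside: 66 mm outside diameter, 78 mm high, mouth 59 mm inside. Loose, 0.24 to 0.42 kg, its foot in a collar with about 2 mm play. Origin at the centre of its underside (24 mm above the worktop), z up; rim 102 mm above the worktop. With the lid seated, the lid's origin is 69 mm above the pot's.
- pot_lid: Round white ceramic lid, 55 to 110 g, lying knob up on the worktop at the robot's right. Origin at the centre of its underside, z up. From below: a plug, 52 mm diameter, 9 mm high, bevelled, that enters the pot's mouth with 3 mm play; a 67 mm flange, 9 to 15 mm up, that rests on the pot's rim; a round knob, 23 mm diameter, 20 to 40 mm up, to grip from above.
- turntable (a joint): Turn of the turntable in rad, 0 at the start, growing counter-clockwise seen from above; friction about 0.03 N m, no stops or detents. A round wooden disc, diameter 256 mm, top face 24 mm above the worktop, with four steel collars (53 or 75 mm outside, 24 or 20 mm high, centres 85 mm from the axis, 90 degrees apart), a jar in each, and a 14 mm centre post that carries the knob.
- cinnamon_jar: Closed spice jar, 44 mm in diameter, 105 mm high, loose in a collar of the turntable. Origin at the centre of its underside.
- cocoa_jar: Closed spice jar, 46 mm in diameter, 109 mm high, loose in a collar of the turntable. Origin at the centre of its underside.
- cocoa_shaker: Glass shaker with a grey domed top, 44 mm in diameter, 90 mm high, loose in a collar of the turntable. Origin at the centre of its underside.
- teaspoon: Teaspoon, 130 mm long, loose in the spoon rest; a bystander.
- small_pitcher: Small steel milk pitcher, 76 mm high, loose on the worktop on the robot's right; a bystander.
- espresso_cup: Espresso cup with a handle, 49 mm high, loose on the worktop on the robot's right; a bystander.
- biscuit_bar: Wrapped biscuit bar, 150 x 52 mm, 16 mm high, flat on the worktop on the robot's left; a bystander.
Not all that is in view belongs to the job. Leave any orange, pink or red look-alike of the pot_lid alone.

How it is judged:
By the outcome, as a careful person would: the job done as asked, in the order asked, and still so for the second after the job is handed in, while the arm keeps its last pose, push and grip.
It also fails if it takes over 61 s, if anything falls off the work surface, if the arm or the gripper's body presses on something with over 40 N, if the wrist force passes 120 N, or if a joint passes its speed limit or range.

ROBOT

A 6-joint arm with a two-finger parallel gripper is mounted at the origin on a cart in front of the work surface, level with it; the furniture and walls round the work are solid. World frame = base frame: x ahead of the robot, y to its left, z up, the work surface at z = 0. Lengths are in mm, angles in rad, forces in N, time in s.
With the tool pointing down it reaches from about 275 to 825 mm from the base axis. Payload 4.9 kg.
Tool frame: the origin (TCP) lies between the finger pads; the fingertips stand 8 mm ahead of it and the grasp point (between the pads) lies 11 mm behind it; z points along the fingers, y is the line along which they close (so a half turn about z gives the same grasp; the last joint's range is limited). The gripper opens to 85 mm and grips with 20 to 120 N. Pads are 22 mm wide; open, the fingers measure 114 mm over their backs; the gripper's body (76 mm by 85 mm) begins 54 mm behind the grasp point. The pads swing forward as they close: fully open they stand 13 mm farther back than shut.
Start: joints at [-1.46, 0.326, -0.193, 1.052, 0, 1.437], TCP at [133.31, -533.617, 239.281] pointing down, gripper open.
Joint ranges: [-2.65, 2.65], [-0.97, 1.79], [-1.3, 1.35], [-1.93, 2.1], [-1.47, 1.37], [-3.14, 3.14]. Speed limits (rad/s): [2.57, 2.57, 3.14, 3.14, 3.14, 3.14].

INTERFACE

Orientations are given as a rotation vector (axis times angle).
In Python, from plant import state, eyes, job_done gives the robot as it stands.
- The arm moves only by the tool play_rows, never from a script. Its argument "moves" is text: rows parted by semicolons, each of 7 numbers parted by spaces: the turn, a rotation vector about the world's x, y, z in rad, then the shift along the world's x, y, z in cm, then the finger opening in cm, from 0 to 8.54. A call has 1 to 8 rows; each row shifts and turns the commanded pose from where the row before left it; what a row does not reach is not made up. A row lasts 1/10 s, in which the tool goes at most 50 mm and 8.59 degrees, less where a joint would pass 70% of its speed; a pose out of reach is approached as far as the arm can. A call with a gripper value outside its range is refused whole. The fingers move at their own pace and stop on an object; "force" is the grip in N (left out, the last holds). Time passes only in rows, so rows that do not move let the fingers close. It gives the time, the measured TCP pose, the force, the opening and the grip force at its end, in the units of the state.
- state(): the state, without advancing time (a new reading comes with each control period).
- eyes.snapshot(name): name is "side" or "top"; returns a dict with "img" (420x560x3 uint8, red, green, blue), "intrinsics" (3x3 intrinsics, pixels), "pose" (4x4, takes a point from camera to world coordinates). Camera axes: x right, y up, looking along -z (the intrinsics and any distortion apply to the point x, -y, -z); pixel columns grow to the right and rows downward; lengths in mm; the calibration is good to about 2 mm. A picture is of the moment at which its call begins. There is no depth.
- job_done(): hands the job in; it is judged then, once.
The state is a dict: "t": time; "qpos": joint angles; "qd": joint speeds; "joint_torque": joint torques, N m; "tool_pos": TCP position; "tcp_rot": TCP orientation; "ft_force": force on the tool from outside, world axes, zero at the start; "ft_torque": the same for the moment, N m; "finger_gap": finger opening in mm; "grasp_force": force on a finger pad.
Only numpy, scipy, OpenCV 4.12 (cv2) and the standard library are available. Lean on these libraries where they do the work, as an engineer would, in place of code of your own. Each camera call takes 0.05 s, during which the arm holds its last target. There are 200 camera calls.

## Working session

There is one attempt and no reset: what is moved stays moved. The work goes in short steps, Python scripts to look and compute and a tool call to move; the robot and the scene stay as the last step left them, time stands still between calls to the robot, and variables do not carry over. Pictures are saved under pics/ and viewed, at most 10 in all, crops included, and the job is handed in when it is done.

Besides the shell and the picture viewer there is one more tool, called after "Request:" as a command line: name --argument value ..., lists and objects as JSON in quotes. play_rows: Moves the arm, as the interface text tells. Its arguments: {"type":"object","properties":{"moves":{"type":"string"},"force":{"type":"number"}},"required":["moves"]}

```bash
mkdir -p pics
cat > h.py <<'E'
import numpy as np, cv2
from plant import state, eyes, job_done
def snap(n,f):
    s=eyes.snapshot(n); cv2.imwrite('pics/'+f+'.png',s['img'][:,:,::-1]); np.savez('pics/'+f+'.npz',K=s['intrinsics'],P=s['pose']); print({k:(v if k!='img' else 0) for k,v in s.items() if k not in('img','intrinsics','pose')}); return s
def w(f,u,v,z):
    d=np.load('pics/'+f+'.npz');K,P=d['K'],d['P']
    r=np.linalg.solve(K,[u,v,1.]);r=P[:3,:3]@(r*[1,-1,-1]);o=P[:3,3]
    return np.round(o+r*(z-o[2])/r[2],1)
def px(f,p):
    d=np.load('pics/'+f+'.npz');K,P=d['K'],d['P']
    c=P[:3,:3].T@(np.array(p)-P[:3,3]);q=K@(c*[1,-1,-1]);return np.round(q[:2]/q[2],1)
E
python3 - <<'E'
from h import *
for n in('top','side'):
    s=snap(n,n+'0');print(s['pose'].round(2),s['intrinsics'].round(1))
print(state())
E
```

```text
{}
[[-4.30000e-01  7.40000e-01 -5.10000e-01 -2.15090e+02]
 [-9.00000e-01 -3.60000e-01  2.50000e-01  2.98770e+02]
 [ 0.00000e+00  5.70000e-01  8.20000e-01  1.30269e+03]
 [ 0.00000e+00  0.00000e+00  0.00000e+00  1.00000e+00]] [[506.1   0.  285. ]
 [  0.  506.1 204.5]
 [  0.    0.    1. ]]
{}
[[ 9.70000e-01  1.80000e-01 -1.80000e-01  2.51110e+02]
 [-2.50000e-01  6.30000e-01 -7.30000e-01 -1.12605e+03]
 [-2.00000e-02  7.50000e-01  6.60000e-01  1.09179e+03]
 [ 0.00000e+00  0.00000e+00  0.00000e+00  1.00000e+00]] [[461.6   0.  284.8]
 [  0.  461.6 214. ]
 [  0.    0.    1. ]]
{'t': 0.1, 'qpos': array([-1.46017819e+00,  3.26857787e-01, -1.93486180e-01,  1.05200036e+00,
       -1.04270448e-05,  1.43659854e+00]), 'qd': array([-0.00183429, -0.00241044,  0.00197191, -0.0015698 , -0.00215939,
       -0.00089901]), 'joint_torque': array([ 1.63356242e-03, -4.44238794e+01,  2.63037854e+01,  7.89179321e-03,
       -1.34858724e-04, -2.74722618e-07]), 'tool_pos': array([ 133.26027421, -533.08673936,  238.58577828]), 'tcp_rot': array([-3.11654924e+00, -3.83407327e-01, -1.22836960e-05]), 'ft_force': array([-0.06439903, -0.20232374,  0.55563043]), 'ft_torque': array([-0.02422089, -0.04568797,  0.01674759]), 'grasp_force': 0.0, 'finger_gap': 85.17617718821232}
```

View pics/top0.png

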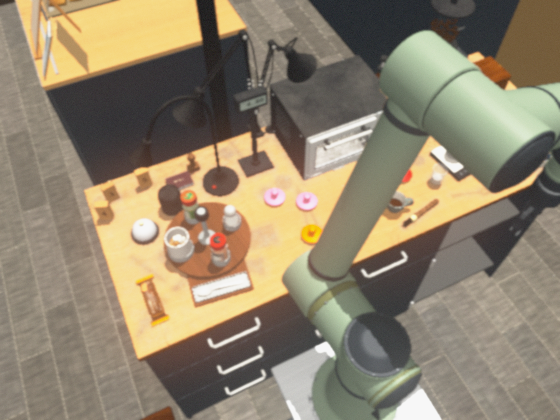

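View pics/side0.png

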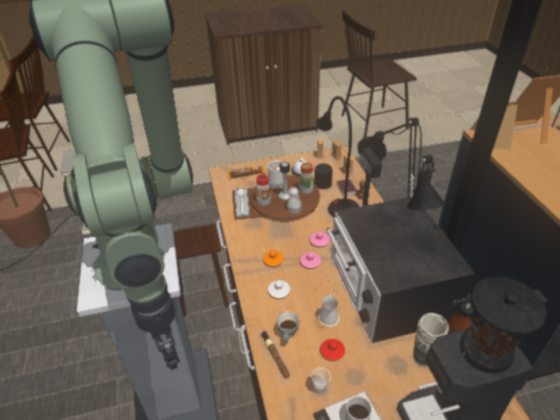

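Top: carousel around (207,238), open pot about (179,243), knob about (202,214), spoon rest about (221,288). Side: white lid about (279,289). Next I'll enlarge these areas.

```bash
python3 - <<'E'
from h import *
def crop(f,x,y,w_,h_,k):
    return cv2.resize(cv2.imread(f'pics/{f}.png')[y:y+h_,x:x+w_],None,fx=k,fy=k,interpolation=cv2.INTER_CUBIC)
cv2.imwrite('pics/c1.png',crop('top0',135,180,130,125,4.8))
a=crop('side0',225,150,120,80,5);b=crop('side0',240,230,120,40*2,5)
cv2.imwrite('pics/c2.png',np.vstack([a,b])[:, :])
print(a.shape)
print(w('side0',279,290,15),w('top0',202,211,161),w('top0',221,288,17),w('top0',178,236,102),w('side0',284,168,161))
E
python3 -c "
import cv2;i=cv2.imread('pics/c2.png');cv2.imwrite('pics/c2.png',cv2.resize(i,(450,600)))"
```

```text
(400, 600, 3)
[ 440.6 -252.5   15. ] [568.1 168.  161. ] [403.1 194.1  17. ] [559.3 250.  102. ] [563.9 151.3 161. ]
```

View pics/c1.png

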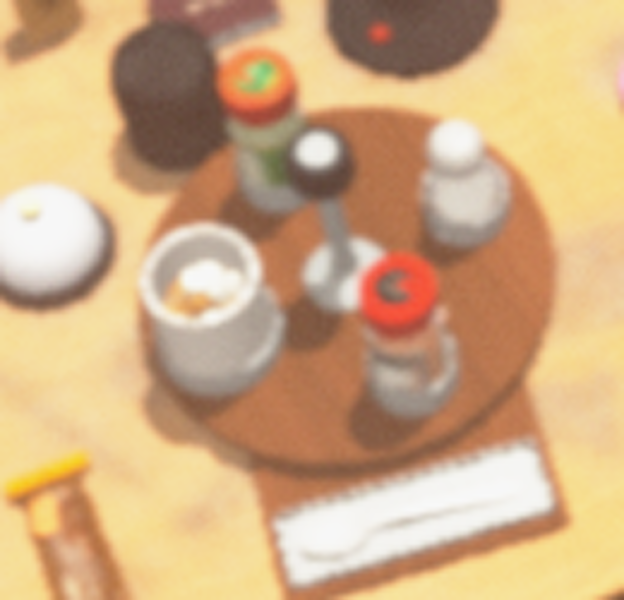

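View pics/c2.png

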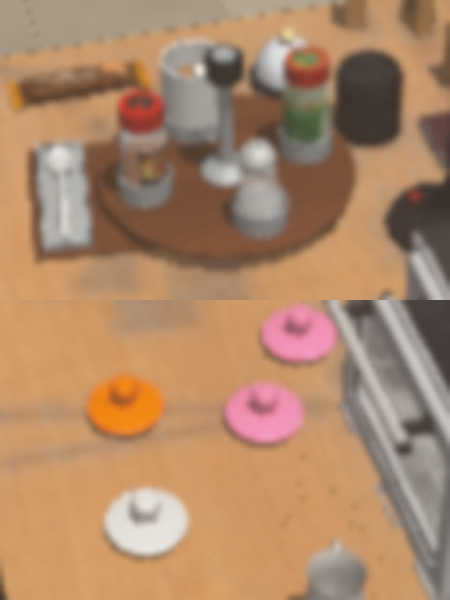

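Run:
```python
from h import *
T=lambda u,v,z:w('top0',135+(u+.5)/4.8-.5,180+(v+.5)/4.8-.5,z)
A=lambda u,v,z:w('side0',225+u/3.75,150+v/3.75,z)
B=lambda u,v,z:w('side0',240+u/3.75,230+(v-300)/3.75,z)
print('knob',T(319,155,158),A(225,55,158),A(225,65,147))
print('pot',T(202,275,102),A(190,58,102))
c=[T(*q,17) for q in[(274,516),(538,443),(556,508),(290,587)]];print('rest',c,np.mean(c,0))
print('disc',[T(*q,24) for q in[(138,285),(556,265),(345,107),(355,465)]], 'side',A(98,170,24),A(356,170,24),A(225,250,24))
print('lid',B(146,505,30),B(146.5,520,15),B(105,522,13),B(188,522,13))
print('jars',T(398,292,133),T(258,82,129),T(457,140,114),'post base',T(345,275,24),A(223,172,24))
```

```text
knob [568.5 170.9 158. ] [573.3 174.  158. ] [573.  173.5 147. ]
pot [558.1 254.2 102. ] [558.  256.7 102. ]
rest [array([440.8, 266.2,  17. ]), array([417.7, 110.4,  17. ]), array([374.8, 117.6,  17. ]), array([395.4, 273. ,  17. ])] [407.175 191.8    17.   ]
disc [array([618.5, 288.7,  24. ]), array([521. ,  53.5,  24. ]), array([687.8, 128. ,  24. ]), array([447.4, 213. ,  24. ])] side [448.9 204.3  24. ] [693.7 134.3  24. ] [539.4  54.1  24. ]
lid [ 442.7 -244.8   30. ] [ 442.  -247.6   15. ] [ 409.8 -239.    13. ] [ 473.9 -256.8   13. ]
jars [480.3 160.6 133. ] [652.9 182.1 129. ] [573.3  89.  114. ] post base [570.4 172.5  24. ] [567.  167.3  24. ]
```

Request:
play_rows --moves "0 0 0 3.5 3 0 8.5;0 0 0 3.5 3 0 8.5;0 0 0 3.5 3 0 8.5;0 0 0 3.5 3 0 8.5;0 0 0 3.5 3 0 8.5;0 0 0 3.5 3 0 8.5"

```text
t: 0.7
tool_pos: [344.3, -352.0, 239.1]
tcp_rot: [-3.118, -0.383, 0.0]
ft_force: [0.8, 0.8, -0.5]
finger_gap: 84.9
grasp_force: 0.0
```

Request:
play_rows --moves "0 0 0 2.45 2.6 -2.5 5;0 0 0 2.45 2.6 -2.5 5;0 0 0 2.45 2.65 -2.5 5;0 0 0 2.45 2.7 -2.5 5;0 0 0 0 0 -3 5;0 0 0 0 0 -3 5;0 0 0 0 0 0 5" --force 30

```text
t: 1.4
tool_pos: [438.7, -245.5, 75.7]
tcp_rot: [-3.112, -0.384, 0.009]
ft_force: [-0.6, 1.1, 0.4]
finger_gap: 50.0
grasp_force: 0.0
```

Run:
```python
from h import *
s=snap('side','s1');i=cv2.imread('pics/s1.png')[225:335,220:350];a=cv2.resize(i,None,fx=3.5,fy=3.5,interpolation=2)
s=snap('top','t1');i=cv2.imread('pics/t1.png')[185:295,310:410];b=cv2.resize(i,None,fx=3.3,fy=3.5,interpolation=2)
cv2.imwrite('pics/c3.png',np.hstack([a,b])[:600,:800])
print(state()['tool_pos'],px('t1',[442,-247,40]),px('s1',[442,-247,40]))
```

```text
{}
{}
[ 440.82813351 -247.8170281    79.2033039 ] [353.1 215. ] [278.8 283.1]
```

View pics/c3.png

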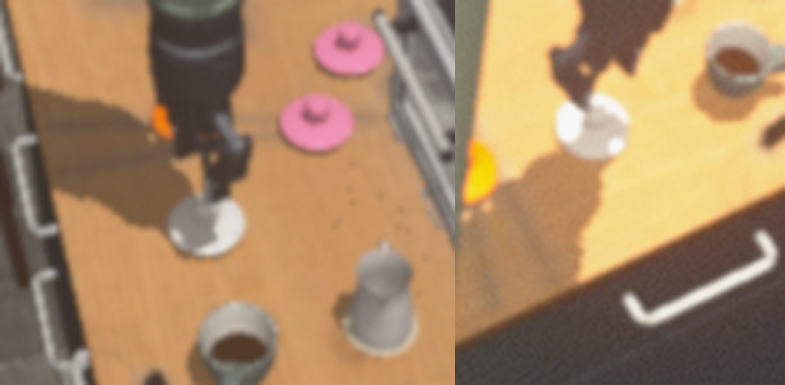

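The lid shows in both views (side flange centre (279,289), top (351.5,220.5)), with the fingers directly above it.

Run:
```python
from h import *
print(w('t1',351.5,220.5,13),w('t1',352,218.4,33),w('s1',220+207/3.5,225+224/3.5,13),state()['tool_pos'])
```

```text
[ 441.  -244.4   13. ] [ 436.6 -241.1   33. ] [ 442.3 -247.2   13. ] [ 440.82813351 -247.8170281    79.2033039 ]
```

Request:
play_rows --moves "0 0 0 0.1 0.15 -2.5 5;0 0 0 0 0 -2 5;0 0 0 0 0 -0.7 5;0 0 0 0 0 0 5;0 0 0 0 0 0 5" --force 30

```text
t: 2.0
tool_pos: [443.1, -247.4, 28.6]
tcp_rot: [3.117, 0.383, 0.002]
ft_force: [0.5, -0.7, 0.8]
finger_gap: 50.2
grasp_force: 0.0
```

```bash
python3 -c "
from plant import state
s=state();print(s['tool_pos'],s['ft_force'],s['finger_gap'])"
```

```text
[ 443.06694807 -247.42581258   28.60439604] [ 0.53746404 -0.71154119  0.79852323] 50.16384255553009
```

Request:
play_rows --moves "0 0 0 -0.1 0.1 -0.25 5;0 0 0 0 0 0 2;0 0 0 0 0 0 1.5;0 0 0 0 0 0 1.5;0 0 0 0 0 0 1.5;0 0 0 0 0 0 1.5" --force 35

```text
t: 2.6
tool_pos: [441.5, -245.8, 25.4]
tcp_rot: [3.117, 0.384, 0.001]
ft_force: [-2.2, 0.3, 5.8]
finger_gap: 20.4
grasp_force: 34.2
```

Request:
play_rows --moves "0 0 0 0 0 0 3.5;0 0 0 0 0 0 3.5;0 0 0 0 0 -0.3 3.5;0 0 0 0 0 0 3.5"

```text
t: 3.0
tool_pos: [441.5, -245.8, 21.9]
tcp_rot: [3.118, 0.384, 0.001]
ft_force: [-0.3, 1.8, 3.5]
finger_gap: 35.3
grasp_force: 1.7
```

Request:
play_rows --moves "0 0 0 0 0 0 1.5;0 0 0 0 0 0 1.5;0 0 0 0 0 0 1.5;0 0 0 0 0 0 1.5;0 0 0 0 0 0 1.5"

```text
t: 3.5
tool_pos: [442.1, -245.6, 23.5]
tcp_rot: [3.117, 0.384, 0.003]
ft_force: [-2.9, 4.2, 19.0]
finger_gap: 20.9
grasp_force: 40.6
```

Request:
play_rows --moves "0 0 0 0 0 0 3;0 0 0 0 0 0.3 3;0 0 0 0 0 0 3;0 0 0 0 0 0 1.5;0 0 0 0 0 0 1.5;0 0 0 0 0 0 1.5;0 0 0 0 0 0 1.5;0 0 0 0 0 0 1.5" --force 45

```text
t: 4.3
tool_pos: [441.1, -245.4, 24.7]
tcp_rot: [-3.118, -0.383, 0.001]
ft_force: [-0.8, 1.9, 3.1]
finger_gap: 20.6
grasp_force: 43.9
```

Request:
play_rows --moves "0 0 0 0 0 0.3 1.5;0 0 0 0 0 0.5 1.5;0 0 0 0 0 1 1.5;0 0 0 0 0 2 1.5;0 0 0 0 0 0 1.5"

```text
t: 4.8
tool_pos: [443.0, -246.9, 65.3]
tcp_rot: [3.115, 0.383, 0.005]
ft_force: [0.4, 0.3, -1.3]
finger_gap: 20.2
grasp_force: 44.1
```

Run:
```python
from h import *
s=snap('side','s2');i=cv2.imread('pics/s2.png')[225:335,220:350];a=cv2.resize(i,None,fx=3.5,fy=3.5,interpolation=2)
s=snap('top','t2');i=cv2.imread('pics/t2.png')[185:295,310:410];b=cv2.resize(i,None,fx=3.5,fy=3.5,interpolation=2)
cv2.imwrite('pics/c4.png',np.hstack([a,b])[:600,:800])
q=state();print(q['tool_pos'],q['ft_force'],q['grasp_force'],q['finger_gap'])
```

```text
{}
{}
[ 441.87013568 -246.023448     63.38552522] [-0.21408125  0.15685887 -1.67591753] 44.078996046282555 20.548976829483053
```

View pics/c4.png

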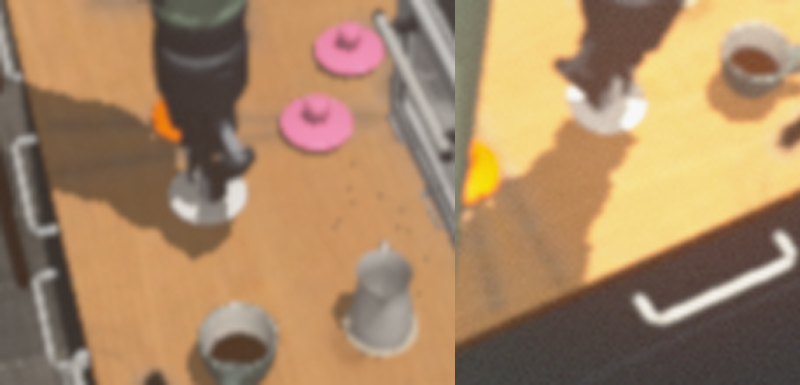

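The lid is lifted and looks level. Its flange centre is at about (279,280.5) in side and (353,214.5) in top.

Run:
```python
from h import *
print(w('t2',353.1,214.4,51),w('s2',220+207/3.5,225+193/3.5,51))
```

```text
[ 438.2 -243.4   51. ] [ 443.7 -245.6   51. ]
```

Request:
play_rows --moves "0 0 0 0 0 3.5 1.5;0 0 0 0 0 4 1.5;0 0 0 0 0 4 1.5;0 0 0 0 1.5 4 1.5;0 0 0 0.5 3 2 1.5;0 0 0 1 3.5 0 1.5;0 0 0 1 3.5 0 1.5;0 0 0 1 3.5 0 1.5"

```text
t: 5.7
tool_pos: [476.2, -94.3, 237.3]
tcp_rot: [-3.118, -0.383, 0.001]
ft_force: [0.6, -0.1, -1.1]
finger_gap: 20.4
grasp_force: 44.3
```

Request:
play_rows --moves "0 0 0 1 4.5 0 1.5;0 0 0 1 4.5 0 1.5;0 0 0 1 4.5 0 1.5;0 0 0 1 4.5 0 1.5;0 0 0 1 4.5 0 1.5;0 0 0 1 4.5 0 1.5;0 0 0 1 4.5 0 1.5;0 0 0 1.2 3.5 0 1.5"

```text
t: 6.5
tool_pos: [561.8, 241.6, 236.6]
tcp_rot: [-3.097, -0.436, 0.006]
ft_force: [-0.4, -0.9, -1.0]
finger_gap: 20.5
grasp_force: 44.3
```

Request:
play_rows --moves "0 0 0 0 0 -3 1.5;0 0 0 0 0 -3 1.5;0 0 0 0 0 -1.5 1.5;0 0 0 0 0 0 1.5;0 0 0 0 0 0 1.5"

```text
t: 7.0
tool_pos: [562.6, 237.8, 162.3]
tcp_rot: [-3.099, -0.426, 0.005]
ft_force: [-0.0, 0.2, -0.2]
finger_gap: 20.2
grasp_force: 44.3
```

Run:
```python
from h import *
s=snap('side','s3');i=cv2.imread('pics/s3.png')[130:210,225:325];a=cv2.resize(i,None,fx=4,fy=4,interpolation=2)
s=snap('top','t3');i=cv2.imread('pics/t3.png')[190:270,140:240];b=cv2.resize(i,None,fx=4,fy=4,interpolation=2)
cv2.imwrite('pics/c5.png',np.hstack([a,b])[:600,:800])
q=state();print(q['tool_pos'],q['ft_force'],q['grasp_force'],q['finger_gap'])
```

```text
{}
{}
[563.60517161 238.03907985 163.8064428 ] [ 0.30537099 -0.07304773 -0.25626189] 44.32502306965944 19.864446639683713
```

View pics/c5.png

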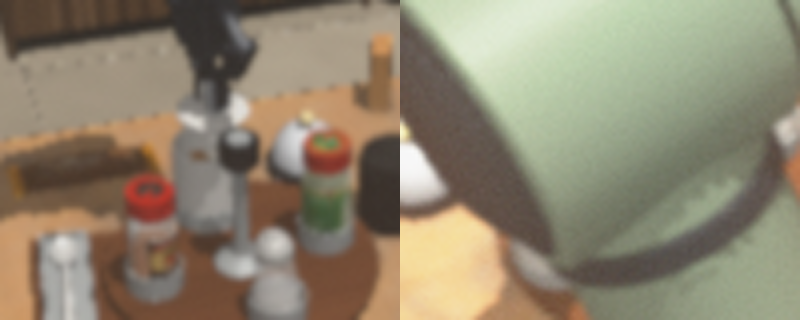

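Side view: lid still held, flange centre about (278.5,157), and the top view is blocked by the arm. The TCP stopped 17 mm short in y, so I'll correct that.

Request:
play_rows --moves "0 0 0 -0.2 0.9 0 1.5;0 0 0 -0.25 0.85 0 1.5;0 0 0 0 0 0 1.5;0 0 0 0 0 0 1.5"

```text
t: 7.5
tool_pos: [560.6, 248.0, 163.1]
tcp_rot: [-3.09, -0.447, 0.004]
ft_force: [-0.3, -0.6, -0.4]
finger_gap: 20.2
grasp_force: 44.3
```

Run:
```python
from h import *
print(w('s3',225+214/4,130+108/4,151))
P=[state()['tool_pos']]
s=snap('side','s4');P.append(state()['tool_pos']);snap('top','t4');P.append(state()['tool_pos']);print(np.mean(P,0),np.std(P,0))
i=cv2.imread('pics/s4.png')[130:210,225:325];a=cv2.resize(i,None,fx=7.5,fy=7.5,interpolation=2)
cv2.imwrite('pics/c6.png',a)
```

```text
[565.3 237.1 151. ]
{}
{}
[560.56200755 247.92129292 162.99042428] [0.0306145  0.08434932 0.08717641]
```

View pics/c6.png

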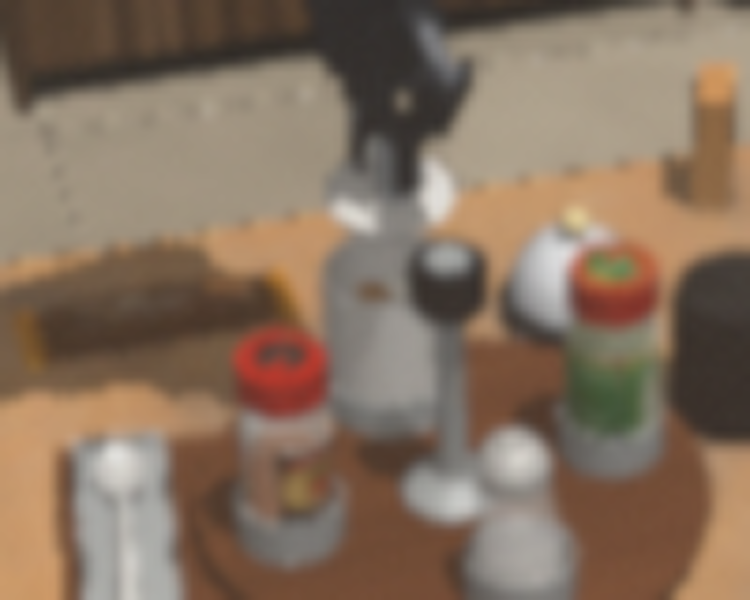

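Side view: lid hovers over the pot, flange centre about (277,157). I suspect the last joint is at its limit, because the yaw drifted and the y shift fell short. I'll unwind the yaw and correct the position.

Request:
play_rows --moves "0 0 0.14 0 0 0 1.5;0 0 0.14 0 0 0 1.5;0 0 0.14 0 0 0 1.5;0 0 0 -0.2 0.7 0 1.5;0 0 0 0 0 0 1.5;0 0 0 0 0 0 1.5"

```text
t: 8.2
tool_pos: [558.4, 255.1, 162.8]
tcp_rot: [-2.931, -1.079, 0.011]
ft_force: [0.0, 0.4, -0.3]
finger_gap: 20.4
grasp_force: 44.3
```

Run:
```python
from h import *
q=state();print(q['tool_pos'],q['tcp_rot'],q['qpos'].round(3),q['ft_force'])
print(w('s4',225+391/7.5,130+198/7.5,150))
# pot tone: pot rim left/right under lid in s4 
print(w('s4',225+322/7.5,130+265/7.5,95),w('s4',225+438/7.5,130+265/7.5,95))
```

```text
[558.42077843 255.07062849 162.78652785] [-2.93055952 -1.07918849  0.0109919 ] [ 0.299  0.505 -0.121  0.954  0.018  2.735] [ 0.02828848  0.38857155 -0.31223272]
[561.8 243.7 150. ]
[532.4 275.4  95. ] [588.2 259.2  95. ]
```

Request:
play_rows --moves "0 0 0 0 0 -1.5 1.5;0 0 0 0 0 -1.2 1.5;0 0 0 0 0 -0.5 1.5;0 0 0 0 0 0 1.5;0 0 0 0 0 0 1.5"

```text
t: 8.7
tool_pos: [558.6, 254.8, 130.9]
tcp_rot: [-2.93, -1.081, 0.011]
ft_force: [0.1, 0.6, -1.2]
finger_gap: 20.3
grasp_force: 44.3
```

Request:
play_rows --moves "0 0 0 0 0 -0.2 1.5;0 0 0 0 0 -0.2 1.5;0 0 0 0 0 -0.2 1.5;0 0 0 0 0 0 1.5"

```text
t: 9.1
tool_pos: [558.4, 254.7, 124.5]
tcp_rot: [-2.93, -1.081, 0.012]
ft_force: [0.1, -0.0, -1.8]
finger_gap: 20.4
grasp_force: 44.3
```

Request:
play_rows --moves "0 0 0 0 0 -0.2 1.5;0 0 0 0 0 -0.2 1.5;0 0 0 0 0 0 1.5"

```text
t: 9.4
tool_pos: [558.3, 254.7, 120.4]
tcp_rot: [-2.93, -1.081, 0.012]
ft_force: [-0.1, -0.5, -0.5]
finger_gap: 20.1
grasp_force: 44.3
```

Request:
play_rows --moves "0 0 0 0 0 -0.15 1.5;0 0 0 0 0 0 1.5;0 0 0 0 0 0 1.5"

```text
t: 9.7
tool_pos: [558.5, 254.8, 119.2]
tcp_rot: [-2.93, -1.081, 0.011]
ft_force: [-0.2, 0.0, -0.6]
finger_gap: 20.6
grasp_force: 44.3
```

Request:
play_rows --moves "0 0 0 0 0 -0.12 1.5;0 0 0 0 0 0 1.5"

```text
t: 9.9
tool_pos: [558.7, 254.8, 118.2]
tcp_rot: [-2.93, -1.081, 0.01]
ft_force: [0.8, -0.8, 0.8]
finger_gap: 20.4
grasp_force: 44.4
```

Request:
play_rows --moves "0 0 0 0 0 -0.1 1.5;0 0 0 0 0 0 1.5"

```text
t: 10.1
tool_pos: [559.2, 254.9, 117.9]
tcp_rot: [-2.93, -1.081, 0.008]
ft_force: [-0.2, -0.4, 3.9]
finger_gap: 20.6
grasp_force: 44.8
```

Request:
play_rows --moves "0 0 0 0 0 0 2.6;0 0 0 0 0 0 3.5;0 0 0 0 0 0 4.5;0 0 0 0 0 0 4.5;0 0 0 0 0 2 4.5;0 0 0 0 0 4 4.5;0 0 0 0 0 4 4.5;0 0 0 0 0 0 4.5"

```text
t: 10.9
tool_pos: [561.7, 255.8, 223.1]
tcp_rot: [-2.93, -1.082, -0.005]
ft_force: [0.2, 0.8, 0.6]
finger_gap: 45.3
grasp_force: 0.0
```

Run:
```python
from h import *
q=state();print(q['tool_pos'],q['tcp_rot'],q['qpos'].round(3))
s=snap('side','s5');i=cv2.imread('pics/s5.png')[140:220,225:325];a=cv2.resize(i,None,fx=7.5,fy=7.5,interpolation=2)
cv2.imwrite('pics/c7.png',a)
```

```text
[561.74787894 255.83560064 223.13466984] [-2.93007376 -1.08161734 -0.00453342] [ 0.299  0.459 -0.034  1.076  0.018  2.733]
{}
```

View pics/c7.png

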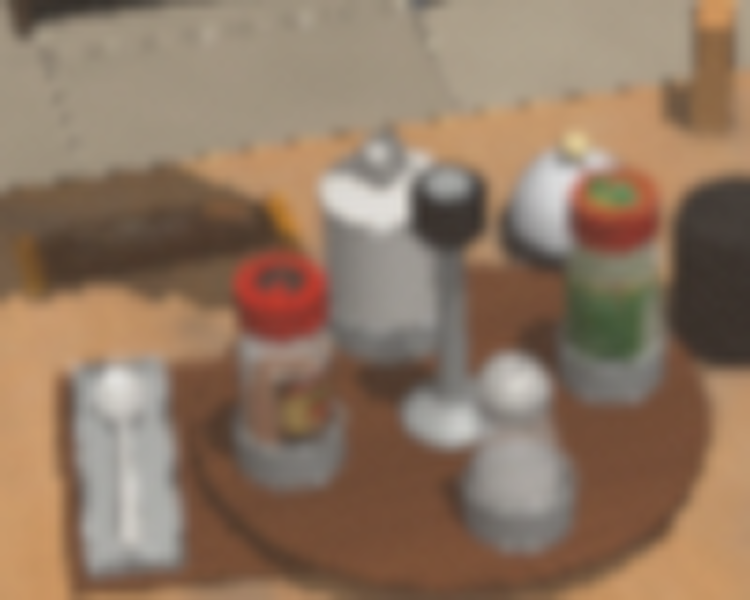

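The lid is seated level on the pot. Next is the knob.

Request:
play_rows --moves "0 0 0 0.2 -2.1 0 5;0 0 0 0.2 -2.1 0 5;0 0 0 0.2 -2.1 0 5;0 0 0 0.2 -2.1 0 6;0 0 0 0 0 0 6;0 0 0 0 0 0 6"

```text
t: 11.55
tool_pos: [566.0, 170.6, 216.0]
tcp_rot: [-2.929, -1.08, 0.014]
ft_force: [-0.5, 1.0, -0.3]
finger_gap: 60.2
grasp_force: 0.0
```

Run:
```python
from h import *
q=state();print(q['tool_pos'],q['tcp_rot'],q['qpos'].round(3))
```

```text
[565.98070775 170.57405179 215.98861105] [-2.92942688 -1.07956399  0.01364483] [ 0.159  0.426 -0.105  1.052  0.017  2.594]
```

Request:
play_rows --moves "0 0 0 0.4 0.05 -2.5 6;0 0 0 0 0 -2.5 6;0 0 0 0 0 -1.5 6;0 0 0 0 0 -0.8 6;0 0 0 0 0 0 6" --force 20

```text
t: 12.05
tool_pos: [569.4, 171.9, 142.7]
tcp_rot: [-2.928, -1.082, 0.015]
ft_force: [-0.4, 0.1, 0.6]
finger_gap: 60.1
grasp_force: 0.0
```

Request:
play_rows --moves "0 0 0 0 0 0 5;0 0 0 0 0 0 4.4;0 0 0 0 0 0 4.1;0 0 0 0 0 0 4.1" --force 20

```text
t: 12.45
tool_pos: [571.0, 171.3, 144.8]
tcp_rot: [-2.93, -1.081, 0.009]
ft_force: [-0.6, -0.2, -0.1]
finger_gap: 40.8
grasp_force: 0.0
```

Request:
play_rows --moves "0 0 0 0 0 0 3.7;0 0 0 0 0 0 3.3;0 0 0 0 0 0 3;0 0 0 0 0 0 3" --force 30

```text
t: 12.85
tool_pos: [571.1, 171.0, 144.8]
tcp_rot: [-2.931, -1.081, 0.009]
ft_force: [-0.6, -1.6, 5.7]
finger_gap: 35.2
grasp_force: 30.0
```

Run:
```python
from h import *
q=state();print(q['tool_pos'],q['tcp_rot'],q['ft_force'],q['ft_torque'])
```

```text
[571.12777703 170.95987695 144.7809891 ] [-2.93097553 -1.08145016  0.00921231] [-0.58011604 -1.64598885  5.6568281 ] [-0.63538325 -0.19469045  0.03075264]
```

Request:
play_rows --moves "0 0 0.01 0 0 0 3;0 0 0.02 0 0 0 3;0 0 0.03 0 0 0 3;0 0 0.04 0 0 0 3;0 0 0.05 0 0 0 3;0 0 0.05 0 0 0 3;0 0 0.05 0 0 0 3;0 0 0.05 0 0 0 3" --force 35

```text
t: 13.65
tool_pos: [571.0, 171.0, 144.8]
tcp_rot: [-2.736, -1.51, 0.014]
ft_force: [-0.6, -1.7, 6.7]
finger_gap: 35.0
grasp_force: 34.4
```

Request:
play_rows --moves "0 0 0.05 0 0 0 3;0 0 0.05 0 0 0 3;0 0 0.05 0 0 0 3;0 0 0.05 0 0 0 3;0 0 0.05 0 0 0 3;0 0 0.05 0 0 0 3;0 0 0.05 0 0 0 3;0 0 0.05 0 0 0 3"

```text
t: 14.45
tool_pos: [570.7, 171.1, 144.8]
tcp_rot: [-2.383, -2.025, 0.02]
ft_force: [-1.9, -1.4, 5.7]
finger_gap: 35.0
grasp_force: 34.5
```

Request:
play_rows --moves "0 0 0.05 0 0 0 3;0 0 0.05 0 0 0 3;0 0 0.05 0 0 0 3;0 0 0.05 0 0 0 3;0 0 0.05 0 0 0 3;0 0 0.05 0 0 0 3;0 0 0.05 0 0 0 3;0 0 0.05 0 0 0 3"

```text
t: 15.25
tool_pos: [570.5, 171.1, 144.8]
tcp_rot: [-1.935, -2.46, 0.025]
ft_force: [-3.4, -1.9, 6.8]
finger_gap: 34.9
grasp_force: 34.6
```

Request:
play_rows --moves "0 0 0.05 0 0 0 3;0 0 0.04 0 0 0 3;0 0 0.03 0 0 0 3;0 0 0.02 0 0 0 3;0 0 0.01 0 0 0 3;0 0 0 0 0 0 3;0 0 0 0 0 0 3"

```text
t: 15.95
tool_pos: [570.4, 171.0, 144.8]
tcp_rot: [-1.748, -2.597, 0.026]
ft_force: [-3.6, -2.2, 7.3]
finger_gap: 35.1
grasp_force: 34.7
```

Run:
```python
from h import *
q=state();print(q['tool_pos'],q['tcp_rot'],q['ft_force'],q['ft_torque'],q['qpos'].round(3))
s=snap('side','s6');a=cv2.resize(cv2.imread('pics/s6.png')[145:220,225:325],None,fx=4,fy=4,interpolation=2)
snap('top','t6');b=cv2.resize(cv2.imread('pics/t6.png')[180:305,145:245],None,fx=4,fy=4,interpolation=2)
c=np.zeros((500,800,3),np.uint8);c[:300,:400]=a;c[:,400:]=b
cv2.imwrite('pics/c8.png',c)
```

```text
[570.44721595 171.00776792 144.79098133] [-1.74805826 -2.59724375  0.02610496] [-3.58435616 -2.23914887  7.27188987] [-0.35060109  0.05658366  0.04896661] [ 0.17   0.498 -0.182  0.91  -0.005  1.355]
{}
{}
```

View pics/c8.png

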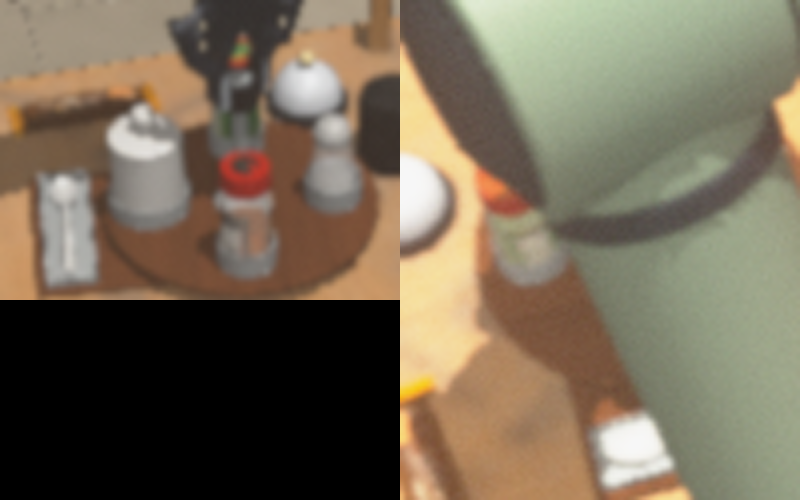

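Side view: the lidded pot now stands just behind the spoon rest, lid centre about (261,179). The other jars are upright. The top view is mostly blocked by the arm.

Run:
```python
from h import *
ax=np.array([570.5,171.0])
S=lambda u,v,z:w('s6',225+(u+.5)/4-.5,145+(v+.5)/4-.5,z)
A=lambda u,v,z:w('side0',225+u/3.75,150+v/3.75,z)
def ang(p): d=p[:2]-ax; return p, np.hypot(*d).round(1), np.degrees(np.arctan2(d[1],d[0])).round(1)
print('pot now',ang(S(145,136,107)),ang(S(142,115,130)))
print('pot init',ang(np.array([558.7,255.0])),ang(A(190,58,102)))
print('red jar init',ang(A(141,104,133)),'now',ang(S(245,164,133)))
print('shaker now',ang(S(333,128,112)),'init',ang(A(258,155,112)))
# rest corners from segmentation of top0 (bright, unsaturated)
hsv=cv2.cvtColor(cv2.imread('pics/top0.png'),cv2.COLOR_BGR2HSV)
def rest(f,box,cond):
    x0,y0,x1,y1=box; h=cv2.cvtColor(cv2.imread(f'pics/{f}.png'),cv2.COLOR_BGR2HSV)[y0:y1,x0:x1]
    m=cond(h).astype(np.uint8); n,l,st,_=cv2.connectedComponentsWithStats(m); k=1+np.argmax(st[1:,4])
    ys,xs=np.where(l==k); P=np.array([w(f,x+x0,y+y0,14)[:2] for x,y in zip(xs,ys)],np.float32)
    r=cv2.minAreaRect(P); c=np.array(r[0]); d=c-ax
    print('rest',f,len(P),r,'dist',np.hypot(*d),'ang',np.degrees(np.arctan2(d[1],d[0])),'mean',P.mean(0))
rest('top0',(185,265,260,310),lambda h:(h[...,1]<60)&(h[...,2]>120))
rest('side0',(228,180,258,220),lambda h:(h[...,1]<60)&(h[...,2]>90))
```

```text
pot now (array([486.1, 185.1, 107. ]), np.float64(85.6), np.float64(170.5)) (array([484.8, 185.7, 130. ]), np.float64(87.0), np.float64(170.3))
pot init (array([558.7, 255. ]), np.float64(84.8), np.float64(98.0)) (array([558. , 256.7, 102. ]), np.float64(86.6), np.float64(98.3))
red jar init (array([486.8, 153.9, 133. ]), np.float64(85.4), np.float64(-168.5)) now (array([553.4,  87.9, 133. ]), np.float64(84.8), np.float64(-101.6))
shaker now (array([648.8, 143.7, 112. ]), np.float64(82.9), np.float64(-19.2)) init (array([578. ,  75.9, 112. ]), np.float64(95.4), np.float64(-85.5))
rest top0 901 ((409.2095031738281, 192.27755737304688), (157.21414184570312, 48.98577880859375), 82.9365463256836) dist 162.68791846414612 ang 172.48489472179315 mean [409.12854 192.86835]
rest side0 372 ((409.62506103515625, 191.6773681640625), (163.8362274169922, 48.88532257080078), 82.44464874267578) dist 162.19833396534747 ang 172.67588910265098 mean [409.19742 188.83629]
```

Request:
play_rows --moves "0 0 0.01 0 0 0 3;0 0 0.015 0 0 0 3;0 0 0.01 0 0 0 3;0 0 0.01 0 0 0 3;0 0 0 0 0 0 3;0 0 0 0 0 0 3;0 0 0 0 0 0 3;0 0 0 0 0 0 3"

```text
t: 16.85
tool_pos: [570.4, 171.0, 144.8]
tcp_rot: [-1.689, -2.636, 0.027]
ft_force: [-3.5, -2.9, 6.9]
finger_gap: 35.1
grasp_force: 34.7
```

Run:
```python
from h import *
q=state();print(q['tcp_rot'],np.degrees(2*np.arctan2(q['tcp_rot'][1],q['tcp_rot'][0])+0)%360,q['qd'].round(4),q['ft_force'],q['grasp_force'])
s0=cv2.imread('pics/s6.png');snap('side','s7');s1=cv2.imread('pics/s7.png')
# pot shift by template match, upsampled
f=8;up=lambda i:cv2.resize(i,None,fx=f,fy=f,interpolation=2)
t=up(s0[170:205,248:275]);r=cv2.matchTemplate(up(s1[164:211,242:281]),t,5);p=cv2.minMaxLoc(r)[3];d=np.array(p)/f-6;print('shift px',d)
p=w('s7',261+d[0],178.6+d[1],107);e=p[:2]-[570.5,171];print(p,np.hypot(*e),np.degrees(np.arctan2(e[1],e[0])))
```

```text
[-1.68933217 -2.63619203  0.02661252] 114.69464383408098 [-0.0002  0.0008  0.0014 -0.      0.0003  0.0007] [-3.5083137  -2.94544088  6.9174348 ] 34.6922904253006
{}
shift px [0.125 0.5  ]
[486.4 182.1 107. ] 84.82935812559236 172.481233213345
```

```bash
python3 -c "
from plant import job_done
print(job_done())"
```

```text
the job is handed in; nothing more can be done
None
```

I put the lid back on the sugar pot, then turned the carousel about 74° so the pot stands at the front behind the spoon rest (within about half a degree by my measurements). I handed the job in at about 17 s with the knob still gripped.

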